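# Steady a rocking magnetic stirrer with a wedge

### The job

The magnetic stirrer on the lab bench rocks because the foot under its corner beside the two knobs is too short: press that corner down with a fingertip to feel it rock, and let it come back. Then push the wooden wedge along the bench, thin end first, under that foot until it is snug and the stirrer stands level, press firmly on the corner once more to prove that it no longer gives, and take the hand away. Only press and push: grip and lift nothing, leave the stirrer where it stands with its beaker on it, and do not disturb the other things.

Things in the scene. Friction and masses are not known exactly. Their poses are not given: they have to be found in the camera images.
- stirrer: Magnetic stirrer, loose, 1.7 to 2.3 kg: white casing 200 x 200 mm, underside 26 mm and top 71 mm above the bench, round steel plate (132 across, 8 high) mid-top. Origin: on the bench under its centre, z up. -x: front face, two black knobs (14 mm proud) near its +y end. +y: left side, where the wedge goes in. Rubber feet, 22 mm across, at x = +-80, y = +-80 mm; the one at (-80, 80) is short.
- loose_corner (a point): Where to press: casing top, 18 mm in from both edges of the corner over the short foot, at stirrer (-82, 82, 71) mm. Untouched, the stirrer stands level on its three full feet; 2 to 3 N here (up to 6 if the fingertip drags) tips it until the short foot meets the bench: corner 5 to 9 mm down, 0.04 to 0.08 rad, moving out 0.6 mm per mm down; released, it tips back.
- short_foot (a point): Point of the bench straight below the centre of the short foot, at stirrer (-80, 80, 0) mm. That foot, beside the knobs, ends 5 to 9 mm above the bench; how much differs from run to run.
- wedge: Wooden wedge on the bench left of the stirrer, thin end roughly towards the short foot, but up to 0.2 rad askew and a few cm aside. 120 long, 50 wide, 2 mm thick at the thin end, 20 at the back, rising evenly; 70 g, loose. Origin: centre of its underside; x towards the thin end, z up. It slides under 1 N.
- wedge_tip (a point): Middle of the wedge's thin end, on the bench: wedge (60, 0, 0) mm. The wedge fills the gap when this is 20 to 47 mm past the outer edge of the foot; the push needed then rises steeply (stop about 5 N above sliding).
- wedge_back (a point): Middle of the wedge's upright back face, the face to push on, 50 mm wide and 20 mm high: wedge (-60, 0, 10) mm, 10 mm above the bench.
- beaker: Glass beaker, 68 mm across and 85 mm high, standing loose on the middle of the stirrer's plate. Origin: centre of its underside. It stays there.
- jar: Amber capped jar, 44 mm across, 55 mm high, near the wedge on the side away from the robot. Origin: centre of its underside. Leave alone.
- dish: Flat clear dish, 86 mm across, 15 mm high, to the left. Origin: centre of its underside. Leave alone.
- spatula: Spatula, 190 mm long, lying near the robot on the right. Leave alone.
- bottle: Amber bottle, 72 mm across, 160 mm high, to the right. Origin: centre of its underside. Leave alone.
- mortar: White bowl, 90 mm across, 50 mm high, to the left. Origin: centre of its underside. Leave alone.
Mind the look-alikes: they are no part of the job. Of the things shaped like the wedge, the wooden one is meant.

How it is judged:
On the way, in this order (a step that is already met when the one before it is completed fails the run):
1. the loose corner is pressed down and the stirrer rocks (angle between stirrer's own z axis and vertical above 0.03 rad and contact force between the fingers and stirrer above 0.5 N), for 0.1 s.
2. the stirrer is level again and the wedge has been pushed in under the short foot (x of short_foot in the frame of wedge between -0.04 and 0.056 m and y of short_foot in the frame of wedge between -0.022 and 0.022 m and angle between stirrer's own z axis and vertical below 0.016 rad), for 0.2 s.
3. the corner is pressed with 5 N or more and does not give: the wedge bears the load (all of step 2 and contact force between the fingers and stirrer above 5 N and contact force between wedge and stirrer above 1 N and horizontal distance between the grasp point and loose_corner below 0.05 m), for 0.2 s.
At the end, for the whole second after the job is handed in: Corner rocked (over 0.03 rad), later pressed with 5 N within 50 mm of its mark without giving 0.016 rad. Wedge flat, foot within 22 mm of its centre line, thin end 4 mm past the foot centre; stirrer level to 0.016 rad, moved under 25 mm; beaker within 35 mm of mid-plate; all at rest (all of step 2 and distance of stirrer from where it was at the start of the episode below 0.025 m and angle between wedge's own z axis and vertical below 0.03 rad and height (world z) of wedge below 0.006 m and linear speed of each of stirrer, wedge below 0.01 m/s and horizontal distance between beaker and stirrer below 0.035 m); the robot touches nothing.
It fails at once if the wedge is lifted off the bench (height (world z) of wedge above 0.015 m).
It fails at once if the wedge is gripped or rammed (over 40 N) (contact force between the fingers and wedge above 40 N).
It fails at once if the stirrer is lifted, or shoved more than 40 mm (distance of stirrer from where it was at the start of the episode above 0.04 m or height (world z) of stirrer above 0.02 m).
It fails at once if the beaker is lifted, tipped or knocked off the plate (angle between beaker's own z axis and vertical above 0.35 rad or horizontal distance between beaker and stirrer above 0.05 m or height (world z) of beaker above 0.105 m).
It fails at once if another thing is moved more than 30 mm (distance of any of jar, dish, spatula, bottle, mortar from where it was at the start of the episode above 0.03 m).
It also fails if it takes over 72 s, if anything falls off the work surface, if the arm or the gripper's body presses on something with over 40 N, if the wrist force passes 120 N, or if a joint passes its speed limit or range.

### The arm

A 7-joint arm with a two-finger parallel gripper is mounted at the origin on the work surface. World frame = base frame: x ahead of the robot, y to its left, z up, the work surface at z = 0. Lengths are in m, angles in rad, forces in N, time in s.
With the tool pointing down it reaches from about 0.4 to 0.875 m from the base axis. Payload 6.5 kg.
Tool frame: the origin (TCP) lies on the mounting face of the last link; the fingertips stand 166 mm ahead of it and the grasp point (between the pads) lies 147 mm ahead of it; x points along the fingers, y is the direction in which the jaws open and shut, and the axes are right-handed (so a half turn about x gives the same grasp; the last joint's range is limited). The gripper opens to 88 mm and grips with 3 to 60 N. Pads are 18 mm wide; open, the fingers measure 123 mm over their backs; the gripper's body (75 mm by 187 mm) begins 45 mm behind the grasp point.
Start: joints at [1.195, 0.536, -0.004, 1.538, 0.003, 1.067, -0.071], TCP at [0.198, -0.619, 0.405] pointing down, gripper open.
Joint ranges: [-2.7, 2.7], [-0.37, 2.16], [-1.27, 1.26], [0.24, 2.4], [-1.31, 4.45], [0.19, 1.91], [-2.76, 2.76]. Speed limits (rad/s): [2.39, 2.39, 3.14, 3.14, 3.14, 3.14, 3.14].

### API

Orientations are given as [roll, pitch, yaw] about the fixed x, y, z axes, in that order (R = Rz(yaw) Ry(pitch) Rx(roll)).
In Python, from cell import telemetry, imaging, arm gives the robot as it stands.
- The arm moves only by the tool arm_command, never from a script. Its argument "commands" is one flat list of numbers, 5 for each row, row after row: the finger opening in m, from 0 to 0.0881, then the shift along the tool's x, y, z in m, then the turn about the tool's x in rad. In form: [jaw, x, y, z, spin, jaw, x, y, z, spin, ...]. A call has 1 to 20 rows; each row is the pose to reach, as a shift and turn from the pose commanded when the call began, along the tool's axes at that moment; what a row does not reach only later rows make up. A row lasts 1/12 s, in which the tool goes at most 41.7 mm and 7.16 degrees, less where a joint would pass 70% of its speed; a pose out of reach is approached as far as the arm can. A call with a gripper value outside its range is refused whole. The fingers move at their own pace and stop on an object; the grip force is fixed at half the most. Time passes only in rows, so rows that repeat a pose let the fingers close. It gives the time, the measured TCP pose, the force and the opening at its end, in the units of the state.
- telemetry.state(): the state, without advancing time (a new reading comes with each control period).
- imaging.read_camera(name): name is "scene" or "top"; returns (picture, depth): 400x640x3 uint8, red, green, blue; 400x640 float32, m along the optical axis (not along the pixel's ray), 0 where there is no reading.
- imaging.camera_info(name): a dict with "fx", "fy", "cx", "cy" (pixels), "pose" (4x4, takes a point from camera to world coordinates). Camera axes: x right, y up, looking along -z (the intrinsics and any distortion apply to the point x, -y, -z); pixel columns grow to the right and rows downward; lengths in m; the calibration is good to about 2 mm. A picture is of the moment at which its call begins. camera_info takes no time and is no camera call.
- arm.close_job(): hands the job in, once; it reports no verdict.
The state is a dict: "time": time; "qpos": joint angles; "joint_vel": joint speeds; "joint_torque": joint torques, N m; "ee_pos": TCP position; "ee_rot": TCP orientation; "contact_force": force on the tool from outside, world axes, zero at the start; "torque": the same for the moment, N m; "grip_width": opening from 0.0 (shut) to 1.0 (fully open).
Only numpy, scipy, OpenCV 4.12 (cv2) and the standard library are available. Lean on these libraries where they do the work, as an engineer would, in place of code of your own. Each camera call takes 0.05 s, during which the arm holds its last target. There are 200 camera calls.

## Working session

There is one attempt and no reset: what is moved stays moved. The work goes in short steps, Python scripts to look and compute and a tool call to move; the robot and the scene stay as the last step left them, time stands still between calls to the robot, and variables do not carry over. Pictures are saved under pics/ and viewed, about 8 in all and at most 12, crops included, and the job is handed in when it is done.

Besides the shell and the picture viewer there is one more tool, called after "Call:" by a JSON object that holds its "fn" and its "kwargs". arm_command: Moves the arm, as the interface text tells. Its arguments: {"type":"object","properties":{"commands":{"type":"array"}},"required":["commands"]}

```bash
mkdir -p pics; cat > h.py <<'E'
import numpy as np, cv2
from cell import telemetry, imaging, arm
def cam(n):
    p,d=imaging.read_camera(n); return p,d,imaging.camera_info(n)
def ray(i,u,v):
    T=np.array(i['pose']); d=T[:3,:3]@np.array([(u-i['cx'])/i['fx'],-(v-i['cy'])/i['fy'],-1.]); return T[:3,3],d
def onz(i,u,v,z):
    o,d=ray(i,u,v); return o+d*(z-o[2])/d[2]
def pts(i,d):
    v,u=np.mgrid[:d.shape[0],:d.shape[1]]; c=np.stack([(u-i['cx'])/i['fx']*d,-(v-i['cy'])/i['fy']*d,-d],-1)
    T=np.array(i['pose']); return c@T[:3,:3].T+T[:3,3]
def save(n,rgb): cv2.imwrite('pics/'+n+'.png',cv2.cvtColor(rgb,cv2.COLOR_RGB2BGR))
E
python3 - <<'E'
from h import *
for n in('scene','top'):
    p,d,i=cam(n); save(n+'0',p); np.savez(n+'0.npz',p=p,d=d); print(n,i)
print(telemetry.state())
E
```

```text
scene {'fx': 368.10872441694283, 'fy': 368.10872441694283, 'cx': 313.66380137069876, 'cy': 195.18722986885484, 'pose': array([[-0.88799426, -0.28365169,  0.36195014,  0.97744647],
       [ 0.4593703 , -0.51105254,  0.72650136,  0.73825981],
       [-0.0210978 ,  0.81139819,  0.58411288,  0.66229963],
       [ 0.        ,  0.        ,  0.        ,  1.        ]])}
top {'fx': 407.4276171750002, 'fy': 407.4276171750002, 'cx': 315.96289684210996, 'cy': 199.81301472462397, 'pose': array([[-0.01086159,  0.99347346, -0.11354521,  0.49714521],
       [-0.99974258, -0.01305129, -0.0185592 , -0.02356782],
       [-0.01991999,  0.1133144 ,  0.99335947,  1.13268924],
       [ 0.        ,  0.        ,  0.        ,  1.        ]])}
{'time': 0.1, 'qpos': array([ 1.19479952,  0.53705519, -0.00443979,  1.53873156,  0.00262099,
        1.06728192, -0.07120795]), 'joint_vel': array([-0.00046034, -0.0020538 , -0.00070506, -0.0031988 ,  0.00044817,
        0.00277736, -0.00134793]), 'joint_torque': array([ 2.21339149e-03, -5.72073734e+01,  9.93633382e-01, -2.52231127e+01,
       -5.61604067e-02,  1.33254178e-02,  1.65827458e-05]), 'ee_pos': array([ 0.19808082, -0.61878708,  0.40396599]), 'ee_rot': array([-1.48434084,  1.56932589,  1.96712343]), 'contact_force': array([-0.45211064, -0.2432224 ,  0.24879586]), 'torque': array([ 0.02094119, -0.00487037,  0.00953578]), 'grip_width': 1.0031277203639115}
```

View pics/top0.png

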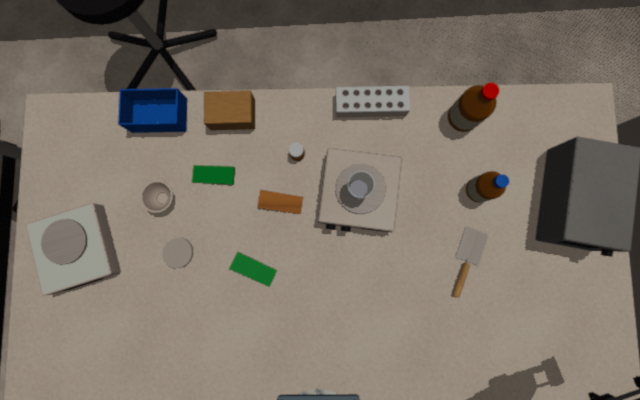

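View pics/scene0.png

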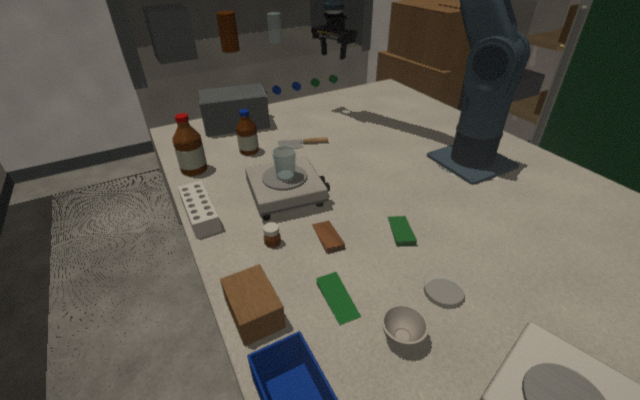

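The top view shows the stirrer at (360,190) with its knobs at (330,227) and (345,227). The lookalikes are the orange-brown wooden wedge at (280,202), green wedges at (213,175) and (253,269), and a wooden block at (228,110). The wedge at (280,202) fits: it is wooden, beside the stirrer's left side, with the jar beyond it at (297,152). Next I measure it and confirm with a crop.

```bash
python3 - <<'E'
from h import *
big=[]
for n in('top','scene'):
    z=np.load(n+'0.npz'); p,d=z['p'],z['d']; i=imaging.camera_info(n); P=pts(i,d)
    hsv=cv2.cvtColor(p,cv2.COLOR_RGB2HSV)
    c=(280,202) if n=='top' else (328,236)
    m=((hsv[...,0]<16)&(hsv[...,1]>110)).astype(np.uint8)
    k,lab,st,_=cv2.connectedComponentsWithStats(m); l=lab[c[1],c[0]]; print(n,'area',st[l])
    mm=(lab==l); w=P[mm]; 
    co=np.polyfit  # plane fit of top
    A=np.c_[w[:,:2],np.ones(len(w))]; s,*_=np.linalg.lstsq(A,w[:,2],rcond=None); print('wedge mean',w.mean(0),'plane',s,'z rng',np.percentile(w[:,2],[2,50,98]))
    v,u=np.nonzero(mm); r=cv2.minAreaRect(np.c_[u,v].astype(np.float32)); bp=cv2.boxPoints(r); print(bp.tolist())
    # rect of metric points (xy) in top plane
    r2=cv2.minAreaRect((w[:,:2]*1000).astype(np.float32)); print('metric rect',r2,cv2.boxPoints(r2).tolist())
    # stirrer casing top
    S=((P[...,2]>0.060)&(P[...,2]<0.090)&(abs(P[...,0]-0.53)<0.16)&(abs(P[...,1]+0.13)<0.16)).astype(np.uint8)
    S&=(hsv[...,1]<70)
    k,lab,st,_=cv2.connectedComponentsWithStats(S); l=1+np.argmax(st[1:,4]); sm=(lab==l); q=P[sm]
    r3=cv2.minAreaRect((q[:,:2]*1000).astype(np.float32)); print('stirrer',r3,cv2.boxPoints(r3).tolist(),np.median(q[:,2]))
    v,u=np.nonzero(sm); print(cv2.boxPoints(cv2.minAreaRect(np.c_[u,v].astype(np.float32))).tolist())
z=np.load('top0.npz'); cr=cv2.resize(z['p'][130:250,230:410],None,fx=4,fy=4,interpolation=cv2.INTER_CUBIC)
save('crop0',cv2.convertScaleAbs(cr,alpha=1.3))
E
```

```text
top area [258 190  45  24 765]
wedge mean [0.62094296 0.09783919 0.01276928] plane [-1.28910148  0.03876117  0.80943541] z rng [-0.00044542  0.00970254  0.02033365]
[[257.15606689453125, 207.4855194091797], [259.89593505859375, 189.67628479003906], [302.50286865234375, 196.23118591308594], [299.76300048828125, 214.04042053222656]]
metric rect ((593.785400390625, 52.42338562011719), (230.1441192626953, 86.54234313964844), 58.78711700439453) [[497.145263671875, -23.567771911621094], [571.160400390625, -68.41568756103516], [690.425537109375, 128.41455078125], [616.410400390625, 173.262451171875]]
stirrer ((614.6466674804688, -116.36969757080078), (214.7718963623047, 152.866943359375), 89.30821990966797) [[536.9222412109375, -222.8249969482422], [689.778076171875, -224.67063903808594], [692.37109375, -9.914398193359375], [539.5152587890625, -8.068756103515625]] 0.0713644832828193
[[318.0, 172.0], [399.0, 172.0], [399.0, 230.0], [318.0, 230.0]]
scene area [313 221  31  31 523]
wedge mean [0.62666062 0.11108628 0.01522963] plane [ 0.75372967  0.33939834 -0.49480557] z rng [0.00298263 0.012
[... 199 characters left out ...]
2744140625, 399.6205749511719), (791.6288452148438, 74.94722747802734), 63.80997085571289) [[560.8084716796875, 60.981353759765625], [628.061279296875, 27.903411865234375], [977.4464111328125, 738.259765625], [910.193603515625, 771.3377685546875]]
stirrer ((614.019775390625, -111.65119171142578), (215.40652465820312, 152.10337829589844), 89.63196563720703) [[537.27783203125, -218.8637237548828], [689.3780517578125, -219.8407440185547], [690.76171875, -4.43865966796875], [538.6614990234375, -3.461639404296875]] 0.07217321648556818
[[258.8825988769531, 165.46319580078125], [321.5107727050781, 151.76327514648438], [330.2591247558594, 191.75582885742188], [267.6309509277344, 205.45574951171875]]
```

View pics/crop0.png

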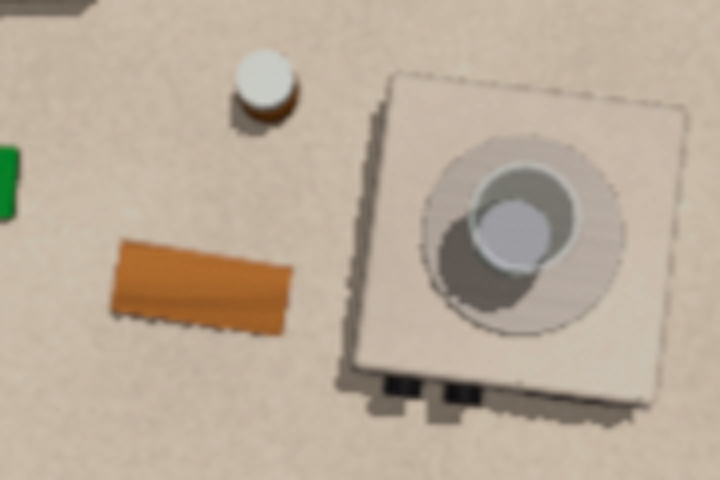

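The crop confirms that the wooden wedge is the orange one. Its corners in the crop are (122,240), (292,266), (283,334) and (112,310). The stirrer top's corners are (393,73), (686,106), (653,404) and (355,366).

```bash
python3 - <<'E'
from h import *
i=imaging.camera_info('top')
f=lambda c,z: onz(i,230+(c[0]+.5)/4-.5,130+(c[1]+.5)/4-.5,z)
S=[f(c,.071) for c in[(393,73),(686,106),(653,404),(355,366)]]
for a in range(4): print(S[a],np.linalg.norm(S[a]-S[a-1]))
c=np.mean(S,0)[:2]; ey=((S[0]-S[1])+(S[3]-S[2]))[:2]; ex=((S[1]-S[2])+(S[0]-S[3]))[:2]
yaw=np.mean([np.arctan2(ex[1],ex[0]),np.arctan2(-ey[0],ey[1])]); print('stirrer',c,yaw,np.arctan2(ex[1],ex[0]),np.arctan2(-ey[0],ey[1]))
R=np.array([[np.cos(yaw),-np.sin(yaw)],[np.sin(yaw),np.cos(yaw)]])
print('corner',c+R@[-.082,.082],'foot',c+R@[-.08,.08],'outward',R@[0,1])
W=[f(a,z) for a,z in[((122,240),.02),((292,266),.002),((283,334),.002),((112,310),.02)]]
for a in range(4): print(W[a],np.linalg.norm(W[a]-W[a-1]))
back=(W[0]+W[3])/2; tip=(W[1]+W[2])/2; dd=(tip-back)[:2]; print('back',back,'tip',tip,'yaw',np.arctan2(dd[1],dd[0]))
# scene cross-check
i2=imaging.camera_info('scene'); z=np.load('scene0.npz'); cr=cv2.resize(z['p'][130:270,230:360],None,fx=5,fy=5,interpolation=cv2.INTER_CUBIC)
def proj(p):
    T=np.array(i2['pose']); q=T[:3,:3].T@(np.array(p)-T[:3,3]); return (i2['cx']-i2['fx']*q[0]/q[2], i2['cy']+i2['fy']*q[1]/q[2])
for p in S+W:
    u,v=proj(p); cv2.circle(cr,(int((u-230+.5)*5),int((v-130+.5)*5)),3,(255,0,255),-1)
save('crop1',cv2.convertScaleAbs(cr,alpha=1.3))
s=telemetry.state(); from scipy.spatial.transform import Rotation as Ro
print(Ro.from_euler('xyz',s['ee_rot']).as_matrix().round(4),s['ee_pos'])
E
```

```text
[ 0.75714725 -0.03693721  0.071     ] 0.19659088716221498
[ 0.73181795 -0.23023378  0.071     ] 0.19494906994109026
[ 0.53553271 -0.20216837  0.071     ] 0.1982815164742702
[ 0.56249249 -0.00941441  0.071     ] 0.19463021527428126
stirrer [ 0.6467476  -0.11968844] -0.13793561896055623 -0.14124432625694713 -0.1346269116641653
corner [ 0.57680133 -0.02719239] foot [ 0.57850733 -0.02944839] outward [0.13749864 0.99050196]
[0.65470695 0.15130852 0.02      ] 0.04897239727855405
[0.63726531 0.03477428 0.002     ] 0.11919916201858897
[0.58963949 0.04138763 0.002     ] 0.048082793072210084
[0.60619083 0.15797802 0.02      ] 0.11912710397860694
back [0.63044889 0.15464327 0.02      ] tip [0.6134524  0.03808095 0.002     ] yaw -1.7155904756248725
[[-6.000e-04  3.049e-01 -9.524e-01]
 [ 1.400e-03 -9.524e-01 -3.049e-01]
 [-1.000e+00 -1.500e-03  1.000e-04]] [ 0.19808082 -0.61878708  0.40396599]
```

View pics/crop1.png

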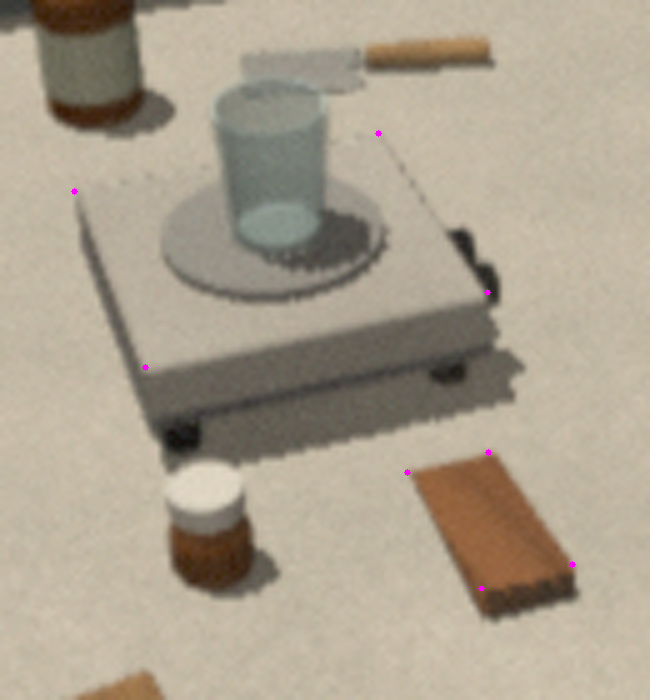

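The projected top-view points fall on the stirrer and wedge corners in the scene crop, so the two cameras agree. The wedge is aligned but 25 mm too far in +x. I move over the corner first, with the fingers closed and the jaw axis tangential so the gripper body clears the beaker.

Call:
{"fn": "arm_command", "kwargs": {"commands": [0, 0, -0.444, -0.542, -1.907, 0, 0, -0.444, -0.542, -1.907, 0, 0, -0.444, -0.542, -1.907, 0, 0, -0.444, -0.542, -1.907, 0, 0, -0.444, -0.542, -1.907, 0, 0, -0.444, -0.542, -1.907, 0, 0, -0.444, -0.542, -1.907, 0, 0, -0.444, -0.542, -1.907, 0, 0, -0.444, -0.542, -1.907, 0, 0, -0.444, -0.542, -1.907, 0, 0, -0.444, -0.542, -1.907, 0, 0, -0.444, -0.542, -1.907, 0, 0, -0.444, -0.542, -1.907, 0, 0, -0.444, -0.542, -1.907, 0, 0, -0.444, -0.542, -1.907, 0, 0, -0.444, -0.542, -1.907, 0, 0, -0.444, -0.542, -1.907, 0, 0, -0.444, -0.542, -1.907, 0, 0, -0.444, -0.542, -1.907, 0, 0, -0.444, -0.542, -1.907]}}

```text
time: 1.77
ee_pos: [0.5786, -0.0316, 0.4041]
ee_rot: [-1.746, 1.569, -2.671]
contact_force: [-0.3, 0.5, 0.6]
grip_width: 0.006
```

```bash
cat > st.py <<'E'
from h import *
from scipy.spatial.transform import Rotation as Ro
s=telemetry.state(); R=Ro.from_euler('xyz',s['ee_rot']).as_matrix()
print(s['time'],s['ee_pos'].round(4),'F',s['contact_force'].round(2),'grip',round(s['grip_width'],3),'q7',s['qpos'].round(2)); print(R.round(3))
E
python3 st.py
```

```text
1.7667 [ 0.5786 -0.0316  0.4041] F [-0.29  0.48  0.62] grip 0.006 q7 [ 0.42  0.49 -0.6   1.7   0.31  1.05  0.36]
[[-0.001  0.799  0.602]
 [-0.001  0.602 -0.799]
 [-1.    -0.002 -0.   ]]
```

Call:
{"fn": "arm_command", "kwargs": {"commands": [0, 0.04, 0, 0, 0, 0, 0.08, 0, 0, 0, 0, 0.12, 0, 0, 0, 0, 0.145, 0, 0, 0, 0, 0.156, 0, 0, 0, 0, 0.16, 0, 0, 0, 0, 0.16, 0, 0, 0, 0, 0.16, 0, 0, 0]}}

```text
time: 2.43
ee_pos: [0.5797, -0.0314, 0.2463]
ee_rot: [0.788, 1.568, -0.137]
contact_force: [0.9, 0.0, 0.3]
grip_width: 0.005
```

Call:
{"fn": "arm_command", "kwargs": {"commands": [0, 0.001, 0, 0, 0, 0, 0.002, 0, 0, 0, 0, 0.003, 0, 0, 0, 0, 0.004, 0, 0, 0, 0, 0.005, 0, 0, 0, 0, 0.006, 0, 0, 0, 0, 0.006, 0, 0, 0]}}

```text
time: 3.02
ee_pos: [0.5789, -0.0309, 0.2385]
ee_rot: [-2.176, 1.57, -3.1]
contact_force: [-0.1, 0.2, -0.2]
grip_width: 0.002
```

Call:
{"fn": "arm_command", "kwargs": {"commands": [0, 0.001, 0, 0, 0, 0, 0.002, 0, 0, 0, 0, 0.003, 0, -0.0006, 0, 0, 0.004, 0, -0.0012, 0, 0, 0.005, 0, -0.0018, 0, 0, 0.006, 0, -0.0024, 0, 0, 0.006, 0, -0.0024, 0]}}

```text
time: 3.6
ee_pos: [0.5773, -0.0284, 0.2326]
ee_rot: [-3.017, 1.57, 2.342]
contact_force: [-2.7, 2.7, 5.9]
grip_width: 0.004
```

Call:
{"fn": "arm_command", "kwargs": {"commands": [0, 0.0005, 0, -0.0003, 0, 0, 0.001, 0, -0.0006, 0, 0, 0.0015, 0, -0.0009, 0, 0, 0.002, 0, -0.0012, 0, 0, 0.002, 0, -0.0012, 0]}}

```text
time: 4.02
ee_pos: [0.5769, -0.0278, 0.2317]
ee_rot: [-0.35, 1.57, -1.274]
contact_force: [-5.3, 2.0, 13.9]
grip_width: 0.008
```

```bash
cat > tilt.py <<'E'
from h import *
def tilt(p,d,i):
    P=pts(i,d); c=np.array([.6467,-.1197]); y=-.138; Rm=np.array([[np.cos(y),-np.sin(y)],[np.sin(y),np.cos(y)]])
    L=(P[...,:2]-c)@Rm; r=np.hypot(L[...,0],L[...,1])
    m=(abs(L[...,0])<.094)&(abs(L[...,1])<.094)&(r>.07)&(P[...,2]>.055)&(P[...,2]<.09)
    A=np.c_[L[m],np.ones(m.sum())]; z=P[m][:,2]; k=np.ones(len(z),bool)
    for _ in range(4):
        s=np.linalg.lstsq(A[k],z[k],rcond=None)[0]; k=abs(A@s-z)<.006
    return s.round(4),k.sum(),'tilt',np.hypot(s[0],s[1]).round(4)
if __name__=='__main__':
    for n in('scene','top'):
        z=np.load(n+'0.npz'); print(n,'initial',tilt(z['p'],z['d'],imaging.camera_info(n)))
        p,d,i=cam(n); print(n,'now',tilt(p,d,i))
    print(telemetry.state()['contact_force'])
E
python3 tilt.py
```

```text
scene initial (array([0.0006, 0.0003, 0.0717]), np.int64(1120), 'tilt', np.float64(0.0007))
scene now (array([ 0.0385, -0.0375,  0.0722]), np.int64(903), 'tilt', np.float64(0.0537))
top initial (array([-0.0003, -0.0017,  0.0704]), np.int64(2849), 'tilt', np.float64(0.0017))
top now (array([ 0.0391, -0.0416,  0.0708]), np.int64(1937), 'tilt', np.float64(0.0571))
[-6.16745316  0.85543896 13.75218806]
```

Both cameras show a tilt of 0.055 rad, so the stirrer has rocked. Now I release gently and lift clear.

Call:
{"fn": "arm_command", "kwargs": {"commands": [0, -0.002, 0, 0.0012, 0, 0, -0.004, 0, 0.0024, 0, 0, -0.006, 0, 0.0036, 0, 0, -0.008, 0, 0.0036, 0, 0, -0.011, 0, 0.0036, 0, 0, -0.015, 0, 0.0036, 0, 0, -0.03, 0, 0.0036, 0, 0, -0.06, 0, 0.0036, 0, 0, -0.1, 0, 0.0036, 0, 0, -0.14, 0, 0.0036, 0, 0, -0.14, 0, 0.0036, 0, 0, -0.14, 0, 0.0036, 0]}}

```text
time: 5.12
ee_pos: [0.5798, -0.0311, 0.3732]
ee_rot: [0.769, 1.565, -0.156]
contact_force: [-0.2, -0.8, -0.8]
grip_width: 0.005
```

```bash
python3 tilt.py | grep now; python3 st.py
```

```text
scene now (array([0.0003, 0.001 , 0.0716]), np.int64(1133), 'tilt', np.float64(0.001))
top now (array([ 0.0004, -0.0039,  0.0702]), np.int64(1472), 'tilt', np.float64(0.0039))
5.2167 [ 0.5786 -0.0314  0.3699] F [0.33 0.03 0.34] grip 0.003 q7 [ 0.41  0.53 -0.59  1.74  0.34  0.99  0.34]
[[-0.001  0.799  0.602]
 [-0.001  0.602 -0.799]
 [-1.    -0.001 -0.   ]]
```

Call:
{"fn": "arm_command", "kwargs": {"commands": [0, 0, 0.04, -0.012, 0.11, 0, 0, 0.08, -0.024, 0.22, 0, 0, 0.12, -0.036, 0.33, 0, 0, 0.161, -0.0486, 0.44, 0, 0, 0.161, -0.0486, 0.55, 0, 0, 0.161, -0.0486, 0.66, 0, 0, 0.161, -0.0486, 0.77, 0, 0.04, 0.161, -0.0486, 0.791, 0, 0.08, 0.161, -0.0486, 0.791, 0, 0.12, 0.161, -0.0486, 0.791, 0, 0.15, 0.161, -0.0486, 0.791, 0, 0.17, 0.161, -0.0486, 0.791, 0, 0.18, 0.161, -0.0486, 0.791, 0, 0.18, 0.161, -0.0486, 0.791, 0, 0.18, 0.161, -0.0486, 0.791]}}

```text
time: 6.47
ee_pos: [0.6781, 0.1048, 0.1902]
ee_rot: [-1.216, 1.57, -2.932]
contact_force: [-0.9, 0.0, 0.1]
grip_width: 0.005
```

```bash
python3 st.py
```

```text
6.4667 [0.6781 0.1048 0.1902] F [-0.87  0.03  0.14] grip 0.005 q7 [-0.01  0.88 -0.33  1.52  0.36  0.8  -0.62]
[[-0.001  0.99  -0.144]
 [-0.    -0.144 -0.99 ]
 [-1.    -0.001  0.   ]]
```

Call:
{"fn": "arm_command", "kwargs": {"commands": [0, 0.01, 0, 0, 0, 0, 0.018, 0, 0, 0, 0, 0.018, 0, 0, 0, 0, 0.018, -0.004, 0, 0, 0, 0.018, -0.008, 0, 0, 0, 0.018, -0.012, 0, 0, 0, 0.018, -0.015, 0, 0, 0, 0.018, -0.018, 0, 0, 0, 0.018, -0.021, 0, 0, 0, 0.018, -0.024, 0, 0, 0, 0.018, -0.027, 0, 0, 0, 0.018, -0.03, 0, 0, 0, 0.018, -0.033, 0, 0, 0, 0.018, -0.035, 0, 0, 0, 0.018, -0.037, 0, 0, 0, 0.018, -0.037, 0, 0]}}

```text
time: 7.8
ee_pos: [0.6413, 0.1102, 0.1726]
ee_rot: [-1.316, 1.57, -3.031]
contact_force: [-0.5, -0.5, 0.5]
grip_width: 0.007
```

Call:
{"fn": "arm_command", "kwargs": {"commands": [0, 0, 0.005, 0, 0, 0, 0, 0.015, 0, 0, 0, -0.02, 0.015, 0, 0, 0, -0.06, 0.015, 0, 0, 0, -0.1, 0.015, 0, 0, 0, -0.1, 0.015, -0.04, 0, 0, -0.1, 0.015, -0.08, 0, 0, -0.1, 0.015, -0.12, 0, 0, -0.1, 0.015, -0.13, 0, 0, -0.1, 0.015, -0.13, 0]}}

```text
time: 8.63
ee_pos: [0.6743, 0.2421, 0.2727]
ee_rot: [-2.826, 1.567, 1.748]
contact_force: [-0.3, -1.0, -0.1]
grip_width: 0.007
```

```bash
python3 st.py; cat > wl.py <<'E'
from h import *
import sys
p,d,i=cam('top'); save(sys.argv[1]+'_full',p)
cr=cv2.resize(p[130:250,230:410],None,fx=4,fy=4,interpolation=cv2.INTER_CUBIC); save(sys.argv[1],cv2.convertScaleAbs(cr,alpha=1.3))
E
python3 wl.py crop2
```

```text
8.6333 [0.6743 0.2421 0.2727] F [-0.27 -0.98 -0.14] grip 0.007 q7 [-0.19  0.82 -0.36  1.41  0.32  0.97 -0.76]
[[-0.001  0.99  -0.138]
 [ 0.004 -0.138 -0.99 ]
 [-1.    -0.001 -0.004]]
```

View pics/crop2.png

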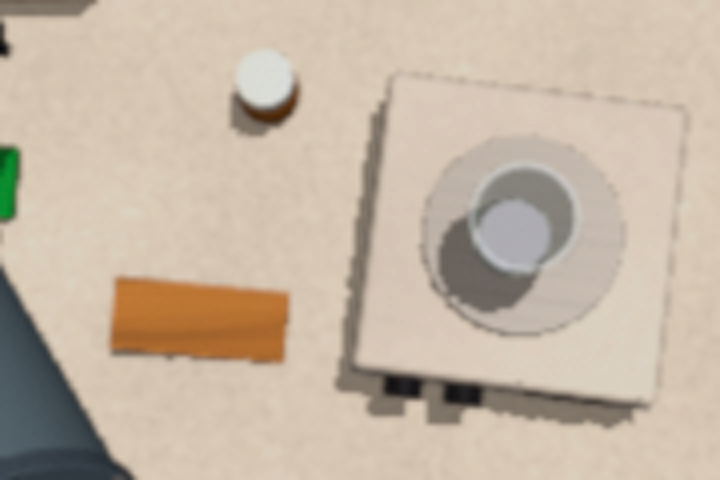

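After the sideways push the wedge's crop corners are (117,277), (289,292), (284,361) and (111,352). The stirrer has not moved.

```bash
cat > wf.py <<'E'
from h import *
def wedge(C):
    i=imaging.camera_info('top')
    f=lambda c,z: onz(i,230+(c[0]+.5)/4-.5,130+(c[1]+.5)/4-.5,z)
    W=[f(a,z) for a,z in zip(C,[.02,.002,.002,.02])]
    b=((W[0]+W[3])/2)[:2]; t=((W[1]+W[2])/2)[:2]; d=(t-b)/np.linalg.norm(t-b); n=np.array([-d[1],d[0]])
    F=np.array([.5785,-.0294])
    print('back',b,'tip',t,'yaw',np.arctan2(d[1],d[0]),'len',np.linalg.norm(t-b),'foot-tip along',(F-t)@d,'left',(F-t)@n, 'dir to foot',np.arctan2(*(F-t)[::-1]), 'back->foot',np.arctan2(*(F-b)[::-1]))
E
python3 -c "
from wf import *
wedge([(117,277),(289,292),(284,361),(111,352)])"
```

```text
back [0.6031316  0.15657678] tip [0.59490598 0.03890827] yaw -1.640587780140891 len 0.11795566664723585 foot-tip along 0.0692860425902045 left -0.011602578163654946 dir to foot -1.8065073721524914 back->foot -1.702474429048864
```

The wedge's back to foot bearing is -1.70 and its own yaw is -1.64, so it needs a small turn. I nudge the tip side about 5 mm towards -x.

Call:
{"fn": "arm_command", "kwargs": {"commands": [0, 0, 0, 0.04, 0, 0, 0, 0, 0.08, 0, 0, 0, 0, 0.12, 0, 0, 0, 0, 0.15, 0, 0, 0, 0, 0.17, 0, 0, 0.03, 0, 0.17, 0, 0, 0.06, 0, 0.17, 0, 0, 0.075, 0, 0.17, 0, 0, 0.083, 0, 0.17, 0, 0, 0.083, 0, 0.17, 0, 0, 0.083, 0, 0.17, 0]}}

```text
time: 9.6
ee_pos: [0.6511, 0.0682, 0.1902]
ee_rot: [1.603, 1.57, -0.113]
contact_force: [0.3, 0.5, 0.3]
grip_width: 0.005
```

```bash
python3 st.py
```

```text
9.6 [0.6511 0.0682 0.1902] F [0.32 0.46 0.33] grip 0.005 q7 [ 0.05  0.84 -0.33  1.62  0.36  0.75 -0.59]
[[ 0.     0.989 -0.145]
 [-0.    -0.145 -0.989]
 [-1.     0.    -0.   ]]
```

Call:
{"fn": "arm_command", "kwargs": {"commands": [0, 0.01, 0, 0, 0, 0, 0.02, 0, 0, 0, 0, 0.02, 0, 0, 0, 0, 0.02, -0.004, 0, 0, 0, 0.02, -0.008, 0, 0, 0, 0.02, -0.011, 0, 0, 0, 0.02, -0.013, 0, 0, 0, 0.02, -0.015, 0, 0, 0, 0.02, -0.017, 0, 0, 0, 0.02, -0.017, 0, 0, 0, 0.02, -0.01, 0, 0, 0, 0.02, 0.005, 0, 0, 0, -0.02, 0.005, 0, 0, 0, -0.06, 0.005, 0, 0, 0, -0.06, 0.005, -0.04, 0, 0, -0.06, 0.005, -0.08, 0, 0, -0.06, 0.005, -0.12, 0, 0, -0.06, 0.005, -0.15, 0, 0, -0.06, 0.005, -0.15, 0]}}

```text
time: 11.18
ee_pos: [0.6763, 0.2255, 0.2504]
ee_rot: [-3.062, 1.563, 1.514]
contact_force: [-1.2, 0.4, 0.1]
grip_width: 0.004
```

```bash
python3 st.py; python3 wl.py crop3
```

```text
11.1833 [0.6763 0.2255 0.2504] F [-1.17  0.43  0.05] grip 0.004 q7 [-0.16  0.84 -0.36  1.43  0.32  0.93 -0.74]
[[ 0.     0.991 -0.136]
 [ 0.008 -0.136 -0.991]
 [-1.    -0.001 -0.008]]
```

View pics/crop3.png

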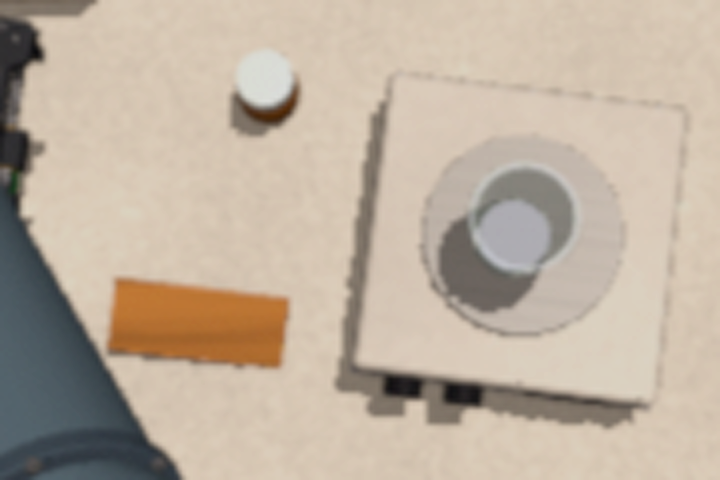

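The wedge's crop corners are now (117,279), (288,297), (281,366) and (108,352). It has turned slightly in the right direction.

```bash
python3 -c "
from wf import *
wedge([(117,279),(288,297),(281,366),(108,352)])"
```

```text
back [0.60245015 0.1576052 ] tip [0.59142935 0.04032444] yaw -1.6644905816288922 len 0.11779743533006616 foot-tip along 0.07062825368601686 left -0.0063494157237036115 dir to foot -1.7541486555669614 back->foot -1.6981750231617874
```

Call:
{"fn": "arm_command", "kwargs": {"commands": [0, 0, -0.03, 0.02, 0, 0, 0, -0.055, 0.035, 0, 0, 0, -0.065, 0.042, 0, 0, 0, -0.065, 0.042, 0, 0, 0, -0.065, 0.042, 0, 0, 0, -0.065, 0.042, 0]}}

```text
time: 11.73
ee_pos: [0.6083, 0.1835, 0.2501]
ee_rot: [1.973, 1.569, 0.256]
contact_force: [0.1, 0.4, 0.1]
grip_width: 0.004
```

```bash
python3 st.py
```

```text
11.7333 [0.6083 0.1835 0.2501] F [0.14 0.39 0.09] grip 0.004 q7 [-0.11  0.73 -0.36  1.66  0.33  0.81 -0.77]
[[ 0.002  0.989 -0.146]
 [ 0.    -0.146 -0.989]
 [-1.     0.001 -0.001]]
```

Call:
{"fn": "arm_command", "kwargs": {"commands": [0, 0.03, 0, 0, 0, 0, 0.06, 0, 0, 0, 0, 0.078, 0, 0, 0, 0, 0.078, 0, 0, 0, 0, 0.078, 0, 0.004, 0, 0, 0.078, 0, 0.008, 0, 0, 0.078, 0, 0.012, 0, 0, 0.078, 0, 0.016, 0, 0, 0.078, 0, 0.02, 0, 0, 0.078, 0, 0.025, 0, 0, 0.078, 0, 0.03, 0, 0, 0.078, 0, 0.035, 0, 0, 0.078, 0, 0.04, 0, 0, 0.078, 0, 0.045, 0, 0, 0.078, 0, 0.05, 0, 0, 0.078, 0, 0.055, 0, 0, 0.078, 0, 0.06, 0, 0, 0.078, 0, 0.06, 0, 0, 0.078, 0, 0.06, 0]}}

```text
time: 13.32
ee_pos: [0.5982, 0.1239, 0.1716]
ee_rot: [-0.503, 1.57, -2.219]
contact_force: [0.6, 0.4, 0.4]
grip_width: 0.007
```

```bash
python3 st.py; python3 - <<'E'
from h import *
p,d,i=cam('top'); a=cv2.resize(p[130:250,230:410],None,fx=4,fy=4,interpolation=cv2.INTER_CUBIC)
p,d,i=cam('scene'); b=cv2.resize(p[130:270,230:390],None,fx=4,fy=4,interpolation=cv2.INTER_CUBIC)
a=cv2.resize(a[:, 60:460],(400,480)); b=b[40:520,240:640]
save('both4',cv2.convertScaleAbs(np.hstack([a,b]),alpha=1.3))
E
```

```text
13.3167 [0.5982 0.1239 0.1716] F [0.56 0.36 0.39] grip 0.007 q7 [-0.05  0.82 -0.32  1.74  0.39  0.65 -0.73]
[[-0.     0.989 -0.145]
 [-0.001 -0.145 -0.989]
 [-1.    -0.     0.001]]
```

View pics/both4.png

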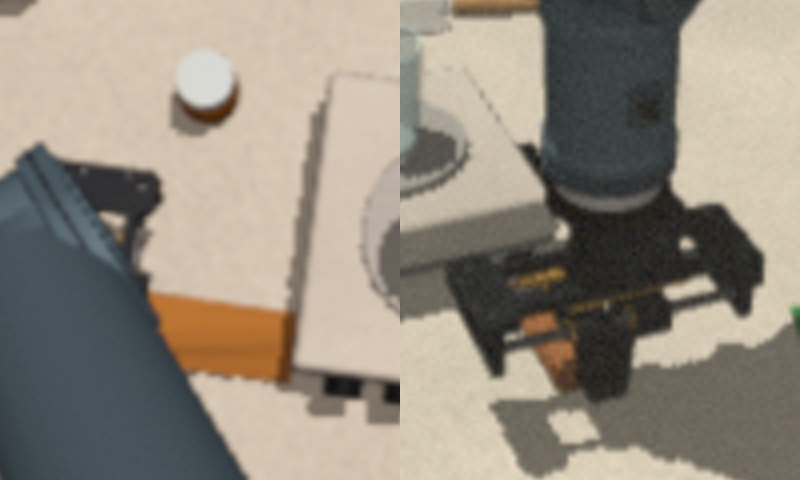

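The top half shows the wedge reaching the stirrer's edge squarely, with its visible end at crop (352,313) to (347,381). I check the lateral offset to the foot.

```bash
python3 - <<'E'
from h import *
i=imaging.camera_info('top'); f=lambda c,z: onz(i,230+(c[0]+.5)/4-.5,130+(c[1]+.5)/4-.5,z)[:2]
a,b=f((350,313),.004),f((347,381),.004); m=(a+b)/2; F=np.array([.5785,-.0294])
e=f((222,294),.018)
for y in(-1.711,np.arctan2(*(a-e)[::-1])):
    d=np.array([np.cos(y),np.sin(y)]); print(y,m,'width',np.linalg.norm(a-b),'along',(F-m)@d,'left',(F-m)@[-d[1],d[0]])
E
```

```text
-1.711 [ 0.57991747 -0.00416571] width 0.047319282490377985 along 0.025184765191901156 left 0.002122798110497971
-1.7171823833840114 [ 0.57991747 -0.00416571] width 0.047319282490377985 along 0.025171160020932837 left 0.0022784584239617395
```

Call:
{"fn": "arm_command", "kwargs": {"commands": [0, 0, 0, 0.003, 0, 0, 0, 0, 0.006, 0, 0, 0, 0, 0.009, 0, 0, 0, 0, 0.012, 0, 0, 0, 0, 0.015, 0, 0, 0, 0, 0.018, 0, 0, 0, 0, 0.021, 0, 0, 0, 0, 0.024, 0, 0, 0, 0, 0.027, 0, 0, 0, 0, 0.03, 0, 0, 0, 0, 0.03, 0]}}

```text
time: 14.33
ee_pos: [0.5939, 0.0939, 0.1716]
ee_rot: [-0.265, 1.57, -1.982]
contact_force: [0.8, 0.1, -0.5]
grip_width: 0.006
```

Call:
{"fn": "arm_command", "kwargs": {"commands": [0, 0, 0, 0.001, 0, 0, 0, 0, 0.002, 0, 0, 0, 0, 0.003, 0, 0, 0, 0, 0.004, 0, 0, 0, 0, 0.004, 0]}}

```text
time: 14.75
ee_pos: [0.5933, 0.0908, 0.1717]
ee_rot: [-0.541, 1.571, -2.257]
contact_force: [0.7, 0.1, -0.4]
grip_width: 0.004
```

Call:
{"fn": "arm_command", "kwargs": {"commands": [0, 0, 0, 0.001, 0, 0, 0, 0, 0.002, 0, 0, 0, 0, 0.003, 0, 0, 0, 0, 0.003, 0]}}

```text
time: 15.08
ee_pos: [0.5929, 0.0876, 0.1717]
ee_rot: [-0.308, 1.571, -2.024]
contact_force: [0.2, 0.4, 0.5]
grip_width: 0.006
```

Call:
{"fn": "arm_command", "kwargs": {"commands": [0, 0, 0, 0.001, 0, 0, 0, 0, 0.002, 0, 0, 0, 0, 0.003, 0, 0, 0, 0, 0.003, 0]}}

```text
time: 15.42
ee_pos: [0.5925, 0.0847, 0.1717]
ee_rot: [-0.136, 1.571, -1.852]
contact_force: [-0.2, -0.7, -0.8]
grip_width: 0.0
```

Call:
{"fn": "arm_command", "kwargs": {"commands": [0, 0, 0, 0.001, 0, 0, 0, 0, 0.002, 0, 0, 0, 0, 0.002, 0]}}

```text
time: 15.67
ee_pos: [0.5922, 0.0828, 0.1717]
ee_rot: [-0.68, 1.571, -2.396]
contact_force: [-1.2, 0.2, -0.3]
grip_width: 0.004
```

Call:
{"fn": "arm_command", "kwargs": {"commands": [0, 0, 0, 0.001, 0, 0, 0, 0, 0.002, 0, 0, 0, 0, 0.002, 0]}}

```text
time: 15.92
ee_pos: [0.5919, 0.0815, 0.1717]
ee_rot: [2.95, 1.57, 1.235]
contact_force: [0.3, 2.2, 0.2]
grip_width: 0.005
```

Call:
{"fn": "arm_command", "kwargs": {"commands": [0, 0, 0, 0.001, 0, 0, 0, 0, 0.001, 0, 0, 0, 0, 0.001, 0]}}

```text
time: 16.17
ee_pos: [0.5919, 0.081, 0.1718]
ee_rot: [2.899, 1.569, 1.184]
contact_force: [0.2, 5.5, -1.0]
grip_width: 0.003
```

Call:
{"fn": "arm_command", "kwargs": {"commands": [0, 0, 0, 0.001, 0, 0, 0, 0, 0.001, 0, 0, 0, 0, 0.001, 0]}}

```text
time: 16.42
ee_pos: [0.5917, 0.0805, 0.1719]
ee_rot: [2.91, 1.568, 1.195]
contact_force: [0.3, 5.9, -1.5]
grip_width: 0.003
```

The push force rose to 6 N, so the wedge is snug. I back off and go over to the corner.

Call:
{"fn": "arm_command", "kwargs": {"commands": [0, 0, 0, -0.005, 0, 0, 0, 0, -0.02, 0, 0, 0, 0, -0.03, 0, 0, -0.04, 0, -0.03, 0, 0, -0.08, 0, -0.03, 0, 0, -0.12, 0, -0.03, 0, 0, -0.14, 0, -0.03, -0.1, 0, -0.14, 0, 0, -0.2, 0, -0.14, 0, 0.03, -0.3, 0, -0.14, 0.004, 0.06, -0.4, 0, -0.14, 0.004, 0.09, -0.5, 0, -0.14, 0.004, 0.11, -0.6, 0, -0.14, 0.004, 0.11, -0.7, 0, -0.14, 0.004, 0.11, -0.79, 0, -0.14, 0.004, 0.11, -0.79, 0, -0.14, 0.004, 0.11, -0.79, 0, -0.14, 0.004, 0.11, -0.79]}}

```text
time: 17.83
ee_pos: [0.5798, -0.0296, 0.3118]
ee_rot: [2.909, 1.571, 1.981]
contact_force: [-0.4, 0.1, -0.1]
grip_width: 0.003
```

```bash
python3 tilt.py | grep now;python3 st.py
```

```text
scene now (array([-0.0002,  0.0011,  0.0717]), np.int64(1122), 'tilt', np.float64(0.0011))
top now (array([-0.0017, -0.0028,  0.0704]), np.int64(1678), 'tilt', np.float64(0.0032))
17.9333 [ 0.5798 -0.0297  0.3117] F [ 0.92 -0.41  0.03] grip 0.004 q7 [ 0.4   0.61 -0.59  1.77  0.42  0.89  0.27]
[[-0.     0.799  0.601]
 [-0.     0.601 -0.799]
 [-1.    -0.     0.   ]]
```

Call:
{"fn": "arm_command", "kwargs": {"commands": [0, 0.03, 0, 0, 0, 0, 0.05, 0, 0, 0, 0, 0.063, 0, 0, 0, 0, 0.068, 0, 0, 0, 0, 0.068, 0, 0, 0, 0, 0.069, 0, 0, 0, 0, 0.07, 0, 0, 0, 0, 0.071, 0, 0, 0, 0, 0.072, 0, 0, 0, 0, 0.073, 0, 0, 0, 0, 0.073, 0, 0, 0]}}

```text
time: 18.85
ee_pos: [0.5797, -0.0305, 0.2388]
ee_rot: [0.324, 1.571, -0.602]
contact_force: [-0.1, 0.5, 0.7]
grip_width: 0.003
```

Call:
{"fn": "arm_command", "kwargs": {"commands": [0, 0.001, 0, 0, 0, 0, 0.002, 0, 0, 0, 0, 0.002, 0, 0, 0]}}

```text
time: 19.1
ee_pos: [0.5798, -0.0303, 0.2375]
ee_rot: [-0.457, 1.57, -1.383]
contact_force: [-3.1, 0.3, 7.6]
grip_width: 0.007
```

Call:
{"fn": "arm_command", "kwargs": {"commands": [0, 0.0005, 0, 0, 0, 0, 0.001, 0, 0, 0, 0, 0.001, 0, 0, 0]}}

```text
time: 19.35
ee_pos: [0.5798, -0.0302, 0.2373]
ee_rot: [-0.548, 1.57, -1.474]
contact_force: [-6.8, -0.6, 16.9]
grip_width: 0.005
```

```bash
python3 tilt.py | grep -v init
```

```text
scene now (array([-0.0009,  0.0001,  0.0717]), np.int64(836), 'tilt', np.float64(0.0009))
top now (array([ 0.    , -0.0017,  0.0705]), np.int64(1845), 'tilt', np.float64(0.0017))
[-5.28607556 -0.55118121 16.25896832]
```

Call:
{"fn": "arm_command", "kwargs": {"commands": [0, 0, 0, 0, 0, 0, 0, 0, 0, 0, 0, 0, 0, 0, 0, 0, -0.001, 0, 0, 0, 0, -0.002, 0, 0, 0, 0, -0.003, 0, 0, 0, 0, -0.005, 0, 0, 0, 0, -0.01, 0, 0, 0, 0, -0.03, 0, 0, 0, 0, -0.06, 0, 0, 0, 0, -0.1, 0, 0, 0, 0, -0.14, 0, 0, 0, 0, -0.17, 0, 0, 0, 0, -0.17, -0.03, 0, 0, 0, -0.17, -0.07, 0, 0, 0, -0.17, -0.11, 0, 0, 0, -0.17, -0.14, 0, 0, 0, -0.17, -0.14, 0, 0, 0, -0.17, -0.14, 0, 0, 0, -0.17, -0.14, 0, 0]}}

```text
time: 21.12
ee_pos: [0.4684, -0.1141, 0.4062]
ee_rot: [1.046, 1.57, 0.121]
contact_force: [-0.7, 0.6, -0.7]
grip_width: 0.01
```

```bash
python3 tilt.py | grep -v init; python3 st.py; python3 wl.py fin
```

```text
scene now (array([-0.0005,  0.001 ,  0.0716]), np.int64(1131), 'tilt', np.float64(0.0011))
top now (array([ 0.0006, -0.0009,  0.0704]), np.int64(2711), 'tilt', np.float64(0.0011))
[-0.42773635  0.34267616 -0.7398708 ]
21.2167 [ 0.4688 -0.1135  0.406 ] F [-0.43  0.34 -0.74] grip 0.003 q7 [ 0.71  0.32 -0.67  1.94  0.24  0.96  0.57]
[[ 0.001  0.798  0.603]
 [ 0.001  0.603 -0.798]
 [-1.     0.001  0.   ]]
```

View pics/fin.png

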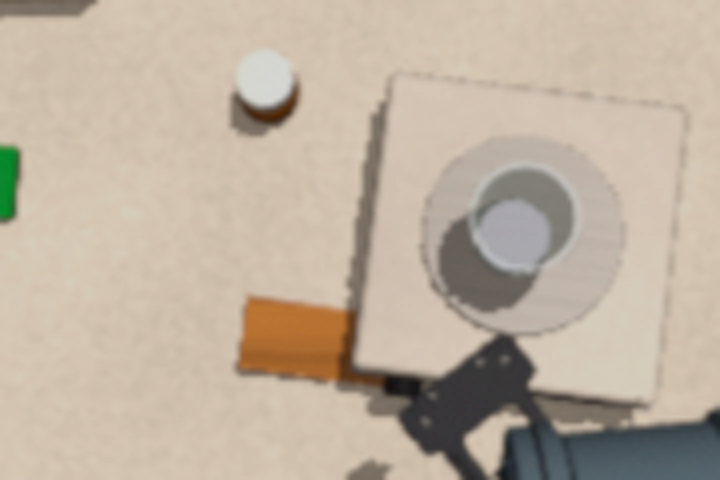

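The final view shows the stirrer and beaker unmoved, with the top-left corner still at crop (393,73). The wedge's back is at (248,297) to (240,373), so it is well in under the corner. The hand is clear, so I hand in.

```bash
python3 -c "
from h import *
i=imaging.camera_info('top'); f=lambda c,z: onz(i,230+(c[0]+.5)/4-.5,130+(c[1]+.5)/4-.5,z)[:2]
b=(f((248,297),.02)+f((240,373),.02))/2; d=np.array([np.cos(-1.711),np.sin(-1.711)]); v=np.array([.5785,-.0294])-b; print('foot in wedge x',v@d-.06,'y',v@[-d[1],d[0]])
print(arm.close_job())"
```

```text
foot in wedge x 0.03687553696124242 y 0.004197550520495128
the job is handed in; nothing more can be done
None
```

The stirrer no longer rocks. The wooden wedge is snug under the short foot, and I have handed the job in; it gave no verdict.

- **First press:** the corner went down and the stirrer tilted about 0.055 rad at about 14 N. It came back level when released.
- **Wedge:** I pushed it sideways into line in two nudges, the second a small correction because it still sat about 12 mm off the foot's line. I then pushed it in thin end first until the push force rose to about 6 N.
- **Second press:** at about 16 N the tilt stayed at 0.002 rad or less.

**Last checks, hand clear:**
- The two cameras put the stirrer's tilt at 0.001 rad.
- By my measurement the foot is at x = 37 mm and y = 4 mm in the wedge's frame. That puts the thin end about 23 mm past the foot's centre.
- The stirrer, beaker and jar look unmoved in the last crop. I did not compare the dish, spatula, bottle and mortar afterwards, but the hand was never brought down near them.
- No check failed. The small disagreements were within camera accuracy: the stirrer and wedge measured 1 to 4% small, and the top camera read up to 0.004 rad of tilt on the level stirrer.

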